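# Push a keyed shaft home in a spring-loaded pulley

### The job

Take the keyed shaft out of the black stand and put its round nose into the bore of the toothed pulley on the blue nest, turning it under a light push until the brass key slips into the keyway. Keep pushing through the shaft until its collar sits on the hub and the spring-loaded pulley is pressed all the way down, and finish like that, still gripping the shaft and holding it down. Push only through the shaft: the gripper must not press on the pulley or nest, and the other things on the table stay where they are.

Things in the scene. Friction and masses are not known exactly. Their poses are not given: they have to be found in the camera images.
- shaft: Loose steel shaft, 86 mm long, 0.2 kg, standing nose down in the stand. Origin: centre of the nose's end; z up along it, x towards the key. 20 mm round, first 4 mm tapering from 14 mm; brass key at z = 14 to 34 mm, 7 mm wide, out to 14 mm from the axis; collar 32 mm across at z = 34 to 42 mm, a red mark on top of it over the key; above it the square grip up to z = 86 mm.
- shaft_tip (a point): Centre of the shaft's lower end face (the same point as the shaft's origin).
- stand: Fixed black block, 60 x 130 x 24 mm (x, y, z), origin at the centre of its underside. The shaft stands in its middle pocket, 22 mm wide and 12 mm deep, at the block's centre; lift the shaft straight up by at least 15 mm to clear it. The two outer pockets are empty.
- nest: Fixed blue round base, 116 mm across, 16 mm high, origin at the centre of its underside. On it a spring-loaded steel plate (68 mm across) carries the grey toothed pulley (88 mm across, 26 mm high, its hub 52 mm across and 14 mm higher). The pulley can turn, but only stiffly (0.4 N m).
- hub_mouth (a point): Centre of the bore at the hub's top, 72 mm above the table while the pulley is up; sinks with it; axes as the nest's. Bore 22 mm across, 40 mm deep, with one keyway 8.5 mm wide out to 15.5 mm from the axis. The keyway points within 0.6 rad of the nest's x axis, exact angle not reported: see it, or find it by turning the shaft under a light push.
- carrier (a joint): How far the pulley is pressed down, in m: 0 up (sprung), 0.008 all the way down. Spring: about 5 N to start it moving, 12 N all the way down. It sinks while an unaligned key pushes on the hub and jumps back up when the key slips in.
- parts_dish: Bystander: white dish 97 mm across, origin at the centre of its underside.
- torch: Bystander: dark pocket torch lying down, 32 x 98 x 32 mm, origin at the centre of its underside.
- pliers_red: Bystander: red-handled pliers lying flat, 192 mm long, origin at the centre of the underside.
- battery_2: Bystander: green AA cell lying down, 14 x 50 x 14 mm, origin at the centre of its underside.
- battery_3: Bystander: green AA cell lying down, 14 x 50 x 14 mm, origin at the centre of its underside.
- solder_reel: Bystander: blue reel of solder, 55 mm across and 33 mm high, origin at the centre of its underside.
- shaft_grip (a point): Middle of the shaft's square grip, on its axis, 66 mm above the shaft's origin. The grip is 20 x 20 mm, 44 mm high, its flats square to the shaft's x and y.

How it is judged:
By the outcome, as a careful person would: the job done as asked, in the order asked, and still so for the second after the job is handed in, while the arm keeps its last pose, push and grip.
It also fails if it takes over 54 s, if anything falls off the work surface, if the arm or the gripper's body presses on something with over 40 N, if the wrist force passes 120 N, or if a joint passes its speed limit or range.

### The arm

A 6-joint arm with a two-finger parallel gripper is mounted at the origin on a cart in front of the work surface, level with it; the furniture and walls round the work are solid. World frame = base frame: x ahead of the robot, y to its left, z up, the work surface at z = 0. Lengths are in m, angles in rad, forces in N, time in s.
With the tool pointing down it reaches from about 0.275 to 0.825 m from the base axis. Payload 5.2 kg.
Tool frame: the origin (TCP) lies between the finger pads, 19 mm behind the fingertips; this is the grasp point; z points along the fingers, y is the line along which they close (so a half turn about z gives the same grasp; the last joint's range is limited). The gripper opens to 93 mm and grips with 3 to 60 N. Pads are 15 mm wide; open, the fingers measure 128 mm over their backs; the gripper's body (75 mm by 188 mm) begins 65 mm behind the grasp point.
Start: joints at [-1.537, 0.259, 1.535, -0, 1.348, -0.203], TCP at [0.129, -0.535, 0.237] pointing down, gripper open.
Joint ranges: [-3.14, 3.14], [-0.91, 2.08], [0.19, 2.58], [-1.22, 4.36], [0.22, 2.71], [-3.12, 3.12]. Speed limits (rad/s): [2.57, 2.57, 3.14, 3.14, 3.14, 3.14].

### API

Orientations are given as a unit quaternion [w, x, y, z].
In Python, from bench import * gives the robot as it stands. The module is installed in compiled form; this text tells all that it offers.
- The arm moves only by the shell command python3 -m creep 'ROWS'. ROWS is JSON, a list of rows, each an object of numbers: "x", "y", "z": the shift along the tool's x, y, z in units of 30 mm (1.0 is 30 mm); "rx", "ry", "rz": the turn, a rotation vector about the tool's x, y, z in rad; "jaw": the opening, from 0 (shut) to 1 (fully open). In form: [{"x": .., "y": .., "z": .., "rx": .., "ry": .., "rz": .., "jaw": ..}, ...]. A call has 1 to 20 rows; each row shifts and turns the commanded pose from where the row before left it, along the tool's axes as they then stand; what a row does not reach is not made up. A row lasts 1/12 s, in which the tool goes at most 41.7 mm and 7.16 degrees, less where a joint would pass 70% of its speed; a pose out of reach is approached as far as the arm can. A call is refused whole if a number of a shift passes 1 or a number of a turn 0.125, either way. A call with a gripper value outside its range is refused whole. The fingers move at their own pace and stop on an object; the grip force is fixed at half the most. Time passes only in rows, so rows that do not move let the fingers close. It gives the time, the measured TCP pose, the force, the opening and the grip force at its end, in the units of the state.
- get_obs(): the state, without advancing time (a new reading comes with each control period).
- get_image(name): name is "scene" or "side" or "wrist"; returns a dict with "pixels" (480x640x3 uint8, red, green, blue), "fx", "fy", "cx", "cy" (pixels), "k1" (the pictures are not rectified: a ray, as slopes to the right and down, at radius r is drawn at 1 + k1 r^2 times it, then the intrinsics apply), "R" (3x3) and "t" (3): a world point X has camera coordinates R X + t. Camera axes: x right, y down, z forward; pixel columns grow to the right and rows downward; lengths in m; the calibration is good to about 2 mm. A picture is of the moment at which its call begins. There is no depth.
- job_done(): hands the job in; it is judged then, once.
Trained networks look in the newest picture that a camera, given by its name, has taken for a name from the list of things; names that differ only in an ending like _2 or _b are one class to them, and where a whole thing is asked for, a point or a joint stands for the part that bears it (a point fixed in the world has none). Each returns a list of dicts, best first, with "p" (0 to 1); they miss things now and then, are a little off and sometimes report something else, mostly with a low value. They report only what shows in the picture. A call takes as long as a camera call.
- spot_in(label, camera): "xy" ([column, row] in pixels, amid what is visible of it).
- pinpoint(label, camera): "xy" ([column, row] in pixels: a listed point, or the origin of a listed thing).
The state is a dict: "t": time; "joint_positions": joint angles; "joint_velocities": joint speeds; "tau": joint torques, N m; "position": TCP position; "orientation": TCP orientation; "wrist_force": force on the tool from outside, world axes, zero at the start; "moment": the same for the moment, N m; "gripper_width": finger opening in m; "grip_force": force on a finger pad.
Only numpy, scipy, OpenCV 4.12 (cv2) and the standard library are available. Lean on these libraries where they do the work, as an engineer would, in place of code of your own. Each camera call takes 0.05 s, during which the arm holds its last target. There are 200 camera calls.

## Working session

There is one attempt and no reset: what is moved stays moved. The work goes in short steps, Python scripts to look and compute and a shell command to move; the robot and the scene stay as the last step left them, time stands still between calls to the robot, and variables do not carry over. Pictures are saved under pics/ and viewed, at most 10 in all, crops included, and the job is handed in when it is done.

```bash
mkdir -p pics; cat > h.py <<'E'
from bench import *
import numpy as np, cv2
from scipy.spatial.transform import Rotation as Rn
def ray(im,xy):
    u=np.array([(xy[0]-im["cx"])/im["fx"],(xy[1]-im["cy"])/im["fy"]]);s=u.copy()
    for _ in range(20): s=u/(1+im["k1"]*(s@s))
    R=np.array(im["R"]);t=np.array(im["t"])
    d=R.T@np.array([s[0],s[1],1]);return -R.T@t,d/np.linalg.norm(d)
def tri(rs):
    A=0;b=0
    for o,d in rs:
        P=np.eye(3)-np.outer(d,d);A=A+P;b=b+P@o
    X=np.linalg.solve(A,b)
    return X,[np.linalg.norm(np.cross(X-o,d)) for o,d in rs]
def proj(im,X):
    c=np.array(im["R"])@X+np.array(im["t"]);s=c[:2]/c[2];s=s*(1+im["k1"]*(s@s))
    return np.array([s[0]*im["fx"]+im["cx"],s[1]*im["fy"]+im["cy"]])
def plane(o,d,z): return o+d*(z-o[2])/d[2]
def save(im,n): cv2.imwrite("pics/"+n,im["pixels"][:,:,::-1])
E
python3 - <<'E'
from h import *
np.set_printoptions(precision=4,suppress=True)
ims={c:get_image(c) for c in("scene","side","wrist")}
for c in ims: save(ims[c],c+"0.png")
for l in("shaft","shaft_tip","shaft_grip","stand","nest","hub_mouth"):
    rs=[]
    for c in ims:
        r=pinpoint(l,c)
        if r: print(l,c,np.array(r[0]["xy"]),r[0]["p"])
        if r and r[0]["p"]>.4: rs.append(ray(ims[c],r[0]["xy"]))
    if len(rs)>1: print(l,*tri(rs))
print(get_obs())
E
python3 -c "
import cv2,numpy as np
cv2.imwrite('pics/both.png',cv2.resize(np.vstack([cv2.imread('pics/scene0.png'),cv2.imread('pics/side0.png')]),(400,600)))"
```

```text
shaft side [304.2 219.6] 0.74
shaft_tip side [315.5 269.1] 0.83
shaft_grip side [319. 236.] 0.86
stand scene [331.2 273.6] 0.68
stand side [317.2 275.1] 0.91
stand [ 0.5238 -0.1616  0.0013] [np.float64(0.0035822027310146716), np.float64(0.003582202731014718)]
nest scene [245.7 308.5] 0.71
nest side [306.4 218.2] 0.68
nest [0.4923 0.0802 0.0013] [np.float64(0.0005490218911330646), np.float64(0.0005490218911331008)]
hub_mouth scene [243.7 280.2] 0.58
hub_mouth side [306.6 194.5] 0.78
hub_mouth [0.4944 0.0798 0.0636] [np.float64(0.0025300476575487005), np.float64(0.002530047657548762)]
{'t': 1.05, 'joint_positions': array([-1.5368,  0.2586,  1.535 ,  0.    ,  1.348 , -0.2028]), 'joint_velocities': array([ 0.0002, -0.0009, -0.0011, -0.0008,  0.001 , -0.0007]), 'tau': array([ -0.0035, -43.7223, -28.4312,   0.0715,   0.0315,   0.    ]), 'position': array([ 0.1291, -0.5347,  0.2375]), 'orientation': array([ 0.    ,  0.993 ,  0.1181, -0.    ]), 'wrist_force': array([ 0.142 , -0.2757,  0.2157]), 'moment': array([-0.0061,  0.0358, -0.0319]), 'grip_force': 0.0, 'gripper_width': 0.09274964223378104}
```

View pics/scene0.png

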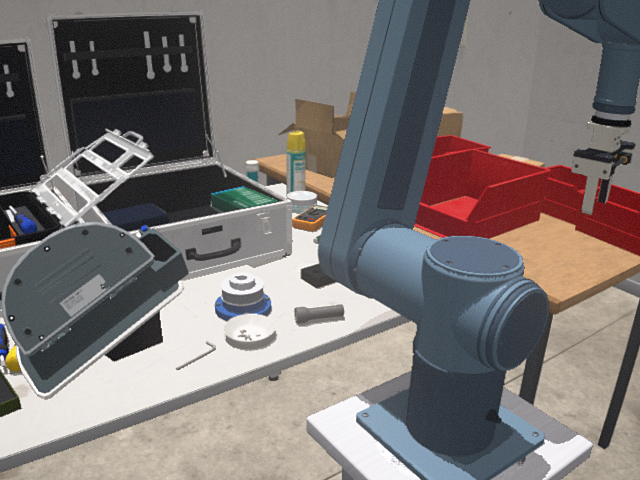

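View pics/side0.png

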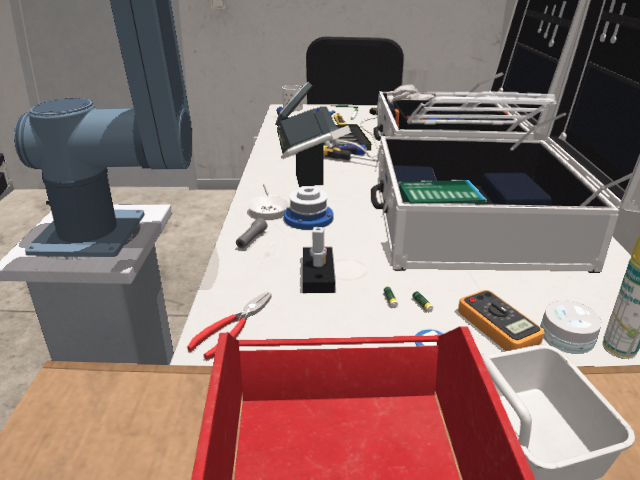

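The scene view has the nest and pulley at about (243, 297), with the shaft hidden behind the arm. In the side view the shaft stands in the black block at (319, 245), the nest is at (308, 205), and the case is on the far +x side.

```bash
python3 - <<'E'
from h import *
np.set_printoptions(precision=4,suppress=True)
im=get_image("side")
for xy,z in(((315.5,269),.012),((319,236),.078),((317,275),0),((306.4,218.2),0),((306.6,194.5),.072),((392,262),0),((392,190),.15)): print(plane(*ray(im,xy),z))
w=get_image("wrist"); o=get_obs()
q=o["orientation"];T=Rn.from_quat([q[1],q[2],q[3],q[0]]).as_matrix()
c=-np.array(w["R"]).T@w["t"]
print("cam in tool",T.T@(c-o["position"]),"\n",T.T@np.array(w["R"]).T, w["fx"])
for tgt in([.50,-.20,.27],[.52,-.16,.27]): print(T.T@(np.array(tgt)-o["position"])/.03)
E
```

```text
[ 0.5181 -0.1617  0.012 ]
[ 0.5244 -0.1506  0.078 ]
[ 0.521  -0.1642  0.    ]
[0.4919 0.0819 0.    ]
[0.4939 0.0556 0.072 ]
[ 0.6712 -0.113   0.    ]
[ 0.6626 -0.0963  0.15  ]
cam in tool [ 0.0653 -0.0011 -0.1466] 
 [[ 0.0004 -0.9715 -0.2371]
 [ 1.      0.0003  0.0006]
 [-0.0005 -0.2371  0.9715]] 372.57417923768315
[14.6374 -7.943  -1.0855]
[15.5982 -9.0828 -1.0855]
```

```bash
python3 -m creep '[{"x":0.5,"y":-0.3,"z":-0.2},{"x":0.97,"y":-0.57,"z":-0.2},{"x":0.97,"y":-0.57,"z":-0.2},{"x":0.97,"y":-0.57,"z":-0.2},{"x":0.97,"y":-0.57,"z":-0.2},{"x":0.97,"y":-0.57},{"x":0.97,"y":-0.57},{"x":0.97,"y":-0.57},{"x":0.97,"y":-0.57},{"x":0.97,"y":-0.57},{"x":0.97,"y":-0.57},{"x":0.97,"y":-0.57},{"x":0.97,"y":-0.57},{"x":0.97,"y":-0.57},{"x":0.97,"y":-0.57},{"x":0.97,"y":-0.57},{"x":0.5,"y":-0.3},{},{}]'
python3 - <<'E'
from h import *
np.set_printoptions(precision=4,suppress=True)
im=get_image("wrist");save(im,"w1.png");sd=get_image("side")
o=get_obs();print(o["position"],o["orientation"],o["wrist_force"],o["joint_positions"])
for l,z in(("shaft",.012),("shaft_grip",.078),("stand",0),("nest",0),("hub_mouth",.072)):
    rs=[]
    for c,I in(("wrist",im),("side",sd)):
        r=pinpoint(l,c)
        if r: rs.append(ray(I,r[0]["xy"]));print(l,c,r[0],plane(*rs[-1],z))
    if len(rs)>1:print(tri(rs))
E
```

```text
[ 0.1291 -0.5346  0.2374] [-0.      0.993   0.1181  0.    ] [ 0.7192  0.3927 -0.2157] [-1.5368  0.2586  1.535   0.      1.348  -0.2028]
shaft side {'xy': [316.5, 267.8], 'p': 0.66} [ 0.5199 -0.1573  0.012 ]
shaft_grip side {'xy': [316.5, 233.2], 'p': 0.95} [ 0.5195 -0.1395  0.078 ]
stand side {'xy': [316.1, 274.8], 'p': 0.86} [ 0.5193 -0.1635  0.    ]
nest side {'xy': [306.0, 218.4], 'p': 0.84} [0.491  0.0808 0.    ]
hub_mouth side {'xy': [309.2, 188.1], 'p': 0.64} [0.4985 0.0921 0.072 ]schema error: expected keys x, y, z, rx, ry, rz, jaw
```

View pics/w1.png

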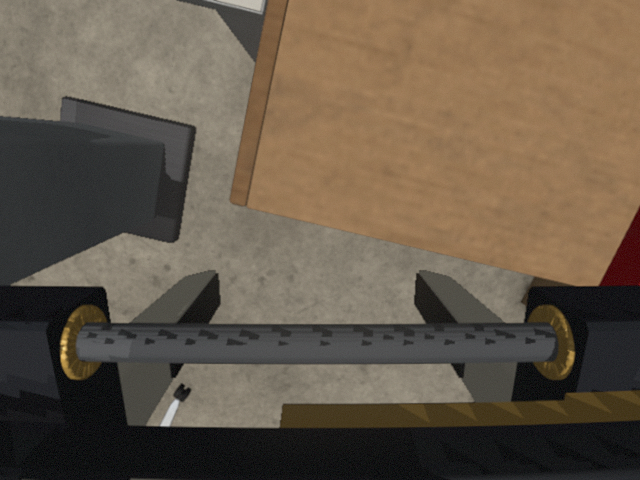

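The call was refused because every key must be given in each row. The picture is therefore from the start pose: gripper, floor and a bench edge. Image up is tool +x, and only rows above about 270 are unobstructed.

```bash
python3 -m creep '[{"x":0.46,"y":-0.32,"z":-0.2,"rx":0,"ry":0,"rz":0,"jaw":1},{"x":0.92,"y":-0.65,"z":-0.2,"rx":0,"ry":0,"rz":0,"jaw":1},{"x":0.92,"y":-0.65,"z":-0.2,"rx":0,"ry":0,"rz":0,"jaw":1},{"x":0.92,"y":-0.65,"z":-0.2,"rx":0,"ry":0,"rz":0,"jaw":1},{"x":0.92,"y":-0.65,"z":-0.2,"rx":0,"ry":0,"rz":0,"jaw":1},{"x":0.92,"y":-0.65,"z":-0.2,"rx":0,"ry":0,"rz":0,"jaw":1},{"x":0.92,"y":-0.65,"z":-0.2,"rx":0,"ry":0,"rz":0,"jaw":1},{"x":0.92,"y":-0.65,"z":0,"rx":0,"ry":0,"rz":0,"jaw":1},{"x":0.92,"y":-0.65,"z":0,"rx":0,"ry":0,"rz":0,"jaw":1},{"x":0.92,"y":-0.65,"z":0,"rx":0,"ry":0,"rz":0,"jaw":1},{"x":0.92,"y":-0.65,"z":0,"rx":0,"ry":0,"rz":0,"jaw":1},{"x":0.92,"y":-0.65,"z":0,"rx":0,"ry":0,"rz":0,"jaw":1},{"x":0.92,"y":-0.65,"z":0,"rx":0,"ry":0,"rz":0,"jaw":1},{"x":0.92,"y":-0.65,"z":0,"rx":0,"ry":0,"rz":0,"jaw":1},{"x":0.46,"y":-0.3,"z":0,"rx":0,"ry":0,"rz":0,"jaw":1},{"x":0,"y":0,"z":0,"rx":0,"ry":0,"rz":0,"jaw":1}]'
cat > look.py <<'E'
from h import *
import sys
np.set_printoptions(precision=4,suppress=True)
I={c:get_image(c) for c in("wrist","side")};save(I["wrist"],sys.argv[1])
o=get_obs();print(o["position"],o["orientation"],o["wrist_force"],o["joint_positions"])
for l,z in(("shaft",.012),("shaft_grip",.078),("stand",0),("nest",0),("hub_mouth",.072)):
    rs=[]
    for c in I:
        r=pinpoint(l,c)
        if r and r[0]["p"]>.3: rs.append(ray(I[c],r[0]["xy"]));print(l,c,r[0]["xy"],r[0]["p"],plane(*rs[-1],z))
    if len(rs)>1:print("  tri",*tri(rs))
E
python3 look.py w2.png
```

```text
t: 3.08
position: [0.4424, -0.176, 0.2799]
orientation: [-0.0, 0.993, 0.12, 0.001]
wrist_force: [-1.2, -1.0, 0.4]
gripper_width: 0.093
grip_force: 0.0
[ 0.4407 -0.1786  0.2797] [ 0.0002  0.9929  0.1193 -0.0001] [-0.3021 -0.2785  0.0284] [-0.6198  0.0959  1.6315 -0.0004  1.4141  0.7119]
shaft wrist [314.5, 131.8] 0.94 [ 0.5208 -0.153   0.012 ]
shaft side [318.9, 267.8] 0.57 [ 0.5245 -0.1572  0.012 ]
  tri [ 0.5227 -0.1529  0.0092] [np.float64(0.0017718444849830406), np.float64(0.0017718444849832327)]
shaft_grip wrist [322.6, 126.4] 0.94 [ 0.5247 -0.16    0.078 ]
shaft_grip side [317.8, 235.1] 0.85 [ 0.5221 -0.147   0.078 ]
  tri [ 0.5233 -0.16    0.085 ] [np.float64(0.001016662101319445), np.float64(0.0010166621013193771)]
stand wrist [318.3, 132.5] 0.72 [ 0.5215 -0.157   0.    ]
stand side [319.3, 273.2] 0.96 [ 0.5253 -0.1577  0.    ]
  tri [ 0.5235 -0.157  -0.0005] [np.float64(0.0018846820923617783), np.float64(0.001884682092361869)]
nest wrist [103.9, 104.2] 0.65 [0.4961 0.0812 0.    ]
nest side [307.3, 218.7] 0.97 [0.4941 0.0793 0.    ]
  tri [ 0.4951  0.0818 -0.0012] [np.float64(0.0010223535773063682), np.float64(0.0010223535773062824)]
hub_mouth wrist [61.5, 97.2] 0.96 [0.495 0.081 0.072]
hub_mouth side [306.6, 188.7] 0.61 [0.4927 0.0885 0.072 ]
  tri [0.4941 0.0778 0.0766] [np.float64(0.0010279605571281165), np.float64(0.0010279605571280111)]
```

View pics/w2.png

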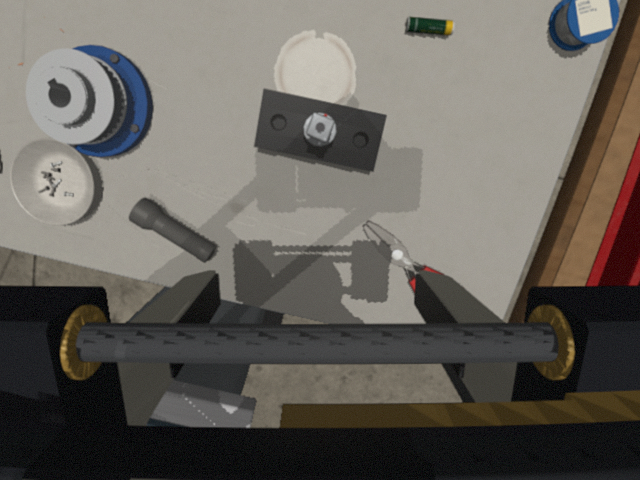

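Wrist view: the shaft is at (320, 127) with its red mark near (326, 114). The stand is square to the world, the pulley is at (62, 95) with its keyway towards the upper left, and the dish, torch and pliers are clear of the stand. I'll enlarge the shaft and the hub.

```bash
python3 -c "
import cv2,numpy as np
a=cv2.imread('pics/w2.png')
c=lambda x,y,w:cv2.resize(a[y:y+w,x:x+w],(400,400),interpolation=cv2.INTER_CUBIC)
cv2.imwrite('pics/c2.png',np.hstack([c(290,97,60),c(25,55,80)]))"
```

```text
(no output)
```

View pics/c2.png

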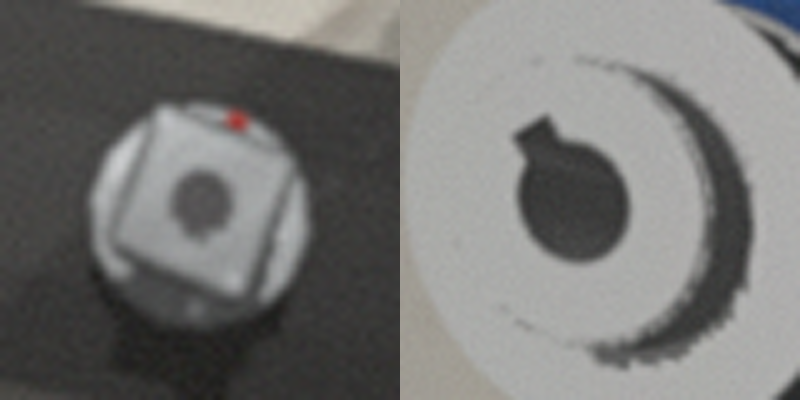

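The left crop has the grip-top corners at (158,108), (292,155), (240,298), (115,245) and the red mark at (237,121). The right crop has the bore centre at (574,201) and the keyway end at (531,125).

```bash
python3 - <<'E'
from h import *
np.set_printoptions(precision=4,suppress=True)
im=get_image("wrist")
A=lambda x,y:(290+x/6.667-.5,97+y/6.667-.5);B=lambda x,y:(25+(x-400)/5-.5,55+y/5-.5)
C=np.array([plane(*ray(im,A(*p)),.098) for p in((158,108),(292,155),(240,298),(115,245))])
print(C,C.mean(0))
for i in range(4):
    e=C[(i+1)%4]-C[i];print(np.linalg.norm(e),(np.degrees(np.arctan2(e[1],e[0])))%90)
m=plane(*ray(im,A(237,121)),.054);print("mark",m-C.mean(0),np.degrees(np.arctan2(*(m-C.mean(0))[[1,0]])))
h=plane(*ray(im,B(574,201)),.072)
for p in((531,125),(515,133),(548,117)):
    k=plane(*ray(im,B(*p)),.072)-h;print("key",h,k,np.linalg.norm(k),np.degrees(np.arctan2(k[1],k[0])))
for p in((519,201),(630,201),(574,262)):print(np.linalg.norm(plane(*ray(im,B(*p)),.072)-h))
o=get_obs();print(o["position"])
E
```

```text
[[ 0.5306 -0.1541  0.098 ]
 [ 0.529  -0.172   0.098 ]
 [ 0.5103 -0.1698  0.098 ]
 [ 0.5129 -0.1527  0.098 ]] [ 0.5207 -0.1622  0.098 ]
0.017912098523641 84.92029026262426
0.018839768268472428 83.33026498310437
0.017299684232761597 81.12271739902656
0.017687188472339705 85.33377344564406
mark [ 0.0144 -0.0021 -0.044 ] -8.494501175677339
key [0.4961 0.0783 0.072 ] [0.0116 0.0094 0.    ] 0.01498067598471399 39.07830376768846
key [0.4961 0.0783 0.072 ] [0.0096 0.0123 0.    ] 0.015628615574772506 52.096723918008706
key [0.4961 0.0783 0.072 ] [0.0137 0.0064 0.    ] 0.015104558433867907 24.97799820545138
0.010665136684702859
0.010786207635061905
0.010884094316709477
[ 0.4407 -0.1798  0.2795]
```

```bash
python3 -m creep '[{"x":0,"y":0,"z":0.5,"rx":0,"ry":0,"rz":0.116,"jaw":1},{"x":0,"y":0,"z":0.9,"rx":0,"ry":0,"rz":0.116,"jaw":1},{"x":0,"y":0,"z":0.9,"rx":0,"ry":0,"rz":0.116,"jaw":1},{"x":0.1,"y":-0.33,"z":0.9,"rx":0,"ry":0,"rz":0,"jaw":1},{"x":0.15,"y":-0.33,"z":0.45,"rx":0,"ry":0,"rz":0,"jaw":1},{"x":0,"y":0,"z":0,"rx":0,"ry":0,"rz":0,"jaw":1},{"x":0,"y":0,"z":0,"rx":0,"ry":0,"rz":0,"jaw":1}]'
python3 look.py w3.png
python3 -c "
import cv2,numpy as np
a=cv2.imread('pics/w3.png')
cv2.imwrite('pics/c3.png',np.hstack([cv2.resize(a[60:210,250:400],(600,600),interpolation=cv2.INTER_CUBIC)]))"
```

```text
t: 4.32
position: [0.4502, -0.1604, 0.1696]
orientation: [-0.0, 0.998, -0.055, -0.001]
wrist_force: [0.2, -0.4, 0.7]
gripper_width: 0.0928
grip_force: 0.0
[ 0.4512 -0.1615  0.1712] [ 0.0007  0.9985 -0.0554  0.0009] [ 0.7349  0.2049 -0.302 ] [-0.5768  0.1889  1.7984 -0.0003  1.1521  1.105 ]
shaft wrist [299.9, 140.7] 0.83 [ 0.521  -0.1537  0.012 ]
shaft side [318.0, 264.4] 0.84 [ 0.5226 -0.1447  0.012 ]
  tri [ 0.5218 -0.1539  0.0176] [np.float64(0.000907149627026273), np.float64(0.0009071496270260869)]
shaft_grip wrist [303.1, 136.1] 0.71 [ 0.5223 -0.1588  0.078 ]
shaft_grip side [318.1, 234.7] 0.93 [ 0.5226 -0.1454  0.078 ]
  tri [ 0.5224 -0.159   0.0853] [np.float64(0.0003815078293018999), np.float64(0.0003815078293020616)]
stand side [317.5, 272.3] 0.81 [ 0.5218 -0.1545  0.    ]
nest wrist [38.1, 203.8] 0.94 [0.4953 0.0824 0.    ]
nest side [426.5, 353.1] 0.4 [ 0.6961 -0.3887  0.    ]
  tri [ 0.6223 -0.0679 -0.0681] [np.float64(0.20314381120274477), np.float64(0.2031438112027448)]
hub_mouth side [308.6, 191.8] 0.96 [0.4978 0.0708 0.072 ]
```

View pics/c3.png

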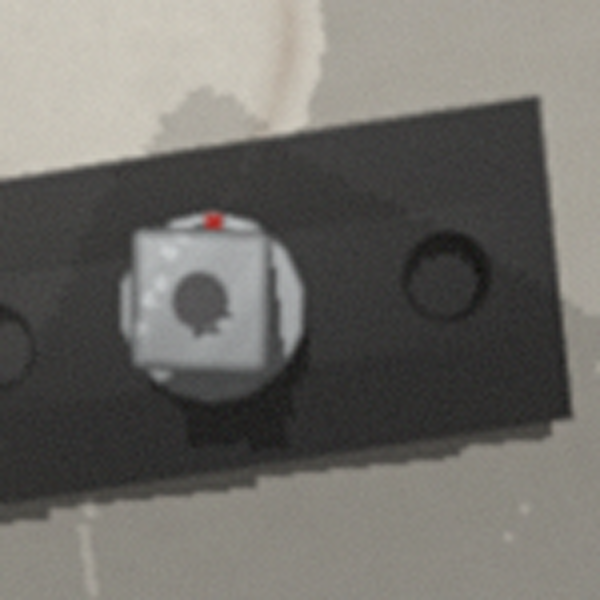

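The grip top is square to the image, corners (134,231)–(268,368) in the crop, with the red mark at (213,222) on the tool +x side. The outer pockets are at (446,276) and (5,345).

```bash
python3 - <<'E'
from h import *
np.set_printoptions(precision=4,suppress=True)
im=get_image("wrist");o=get_obs()
A=lambda x,y:(250+x/4-.5,60+y/4-.5)
C=np.array([plane(*ray(im,A(*p)),.098) for p in((134,231),(266,231),(268,368),(134,366))])
c=C.mean(0);print(c)
for i in range(4):
    e=C[(i+1)%4]-C[i];print(np.linalg.norm(e),(np.degrees(np.arctan2(e[1],e[0])))%90)
P=[plane(*ray(im,A(*p)),.024) for p in((446,276),(5,345))];print(P,(P[0]+P[1])/2)
m=plane(*ray(im,A(213,222)),.054)-c;print(np.degrees(np.arctan2(m[1],m[0])))
q=o["orientation"];T=Rn.from_quat([q[1],q[2],q[3],q[0]]).as_matrix()
print(o["position"],np.degrees(np.arctan2(T[1,0],T[0,0])),T.T@(np.array([c[0],c[1],.079])-o["position"])/.03)
E
```

```text
[ 0.5232 -0.1581  0.098 ]
0.018575025874714986 83.56446833410317
0.018893569684864345 84.48725096943224
0.019209932545540587 82.7505711714103
0.018621149003426294 82.55306458697825
[array([ 0.5251, -0.2018,  0.024 ]), array([ 0.5218, -0.1168,  0.024 ])] [ 0.5235 -0.1593  0.024 ]
-7.426063684345725
[ 0.4505 -0.1607  0.17  ] -6.374422536429662 [ 2.3995 -0.3552  3.0349]
```

```bash
python3 -m creep '[{"x":0.6,"y":-0.08,"z":0,"rx":0,"ry":0,"rz":0,"jaw":1},{"x":0.6,"y":-0.09,"z":0,"rx":0,"ry":0,"rz":0,"jaw":1},{"x":0.6,"y":-0.09,"z":0,"rx":0,"ry":0,"rz":0,"jaw":1},{"x":0.6,"y":-0.09,"z":0,"rx":0,"ry":0,"rz":0,"jaw":1},{"x":0,"y":0,"z":0.3,"rx":0,"ry":0,"rz":0,"jaw":1},{"x":0,"y":0,"z":0.7,"rx":0,"ry":0,"rz":0,"jaw":1},{"x":0,"y":0,"z":0.7,"rx":0,"ry":0,"rz":0,"jaw":1},{"x":0,"y":0,"z":0.7,"rx":0,"ry":0,"rz":0,"jaw":1},{"x":0,"y":0,"z":0.6,"rx":0,"ry":0,"rz":0,"jaw":0.7},{"x":0,"y":0,"z":0,"rx":0,"ry":0,"rz":0,"jaw":0.5},{"x":0,"y":0,"z":0,"rx":0,"ry":0,"rz":0,"jaw":0.3},{"x":0,"y":0,"z":0,"rx":0,"ry":0,"rz":0,"jaw":0.1},{"x":0,"y":0,"z":0,"rx":0,"ry":0,"rz":0,"jaw":0},{"x":0,"y":0,"z":0,"rx":0,"ry":0,"rz":0,"jaw":0},{"x":0,"y":0,"z":0,"rx":0,"ry":0,"rz":0,"jaw":0}]'
```

```text
t: 6.22
position: [0.5237, -0.1585, 0.081]
orientation: [0.0, 0.998, -0.056, 0.001]
wrist_force: [0.5, -0.4, 0.4]
gripper_width: 0.0509
grip_force: 0.0
```

```bash
python3 -m creep '[{"x":0,"y":0,"z":0,"rx":0,"ry":0,"rz":0,"jaw":0},{"x":0,"y":0,"z":0,"rx":0,"ry":0,"rz":0,"jaw":0},{"x":0,"y":0,"z":0,"rx":0,"ry":0,"rz":0,"jaw":0},{"x":0,"y":0,"z":0,"rx":0,"ry":0,"rz":0,"jaw":0},{"x":0,"y":0,"z":0,"rx":0,"ry":0,"rz":0,"jaw":0},{"x":0,"y":0,"z":0,"rx":0,"ry":0,"rz":0,"jaw":0},{"x":0,"y":0,"z":0,"rx":0,"ry":0,"rz":0,"jaw":0}]'; python3 -c "
from h import *
for i in range(1):
  o=get_obs();print(o['position'],o['orientation'],o['wrist_force'],o['moment'],o['gripper_width'],o['grip_force'])"
```

```text
t: 6.8
position: [0.5232, -0.1582, 0.0799]
orientation: [-0.0, 0.998, -0.056, -0.0]
wrist_force: [0.2, -0.0, 1.1]
gripper_width: 0.0198
grip_force: 29.8
[ 0.52320046 -0.15820315  0.07994627] [-1.45964468e-05  9.98456250e-01 -5.55438051e-02 -4.42541689e-05] [ 0.20115383 -0.02196149  1.10716668] [0.01719825 0.0850703  0.01901287] 0.019839093334316965 29.826086461544037
```

```bash
python3 -m creep '[{"x":0,"y":0,"z":-0.3,"rx":0,"ry":0,"rz":0,"jaw":0},{"x":0,"y":0,"z":-0.6,"rx":0,"ry":0,"rz":0,"jaw":0},{"x":0,"y":0,"z":-0.6,"rx":0,"ry":0,"rz":0,"jaw":0},{"x":0,"y":0,"z":-0.6,"rx":0,"ry":0,"rz":-0.112,"jaw":0},{"x":0,"y":0,"z":-0.6,"rx":0,"ry":0,"rz":-0.112,"jaw":0},{"x":0,"y":0,"z":-0.5,"rx":0,"ry":0,"rz":-0.112,"jaw":0},{"x":0,"y":0,"z":0,"rx":0,"ry":0,"rz":-0.112,"jaw":0},{"x":0,"y":0,"z":0,"rx":0,"ry":0,"rz":-0.112,"jaw":0},{"x":0,"y":0,"z":0,"rx":0,"ry":0,"rz":-0.112,"jaw":0},{"x":0,"y":0,"z":0,"rx":0,"ry":0,"rz":-0.112,"jaw":0},{"x":0.19,"y":-0.67,"z":0,"rx":0,"ry":0,"rz":0,"jaw":0},{"x":0.21,"y":-0.76,"z":0,"rx":0,"ry":0,"rz":0,"jaw":0},{"x":0.21,"y":-0.76,"z":0,"rx":0,"ry":0,"rz":0,"jaw":0},{"x":0.21,"y":-0.76,"z":0,"rx":0,"ry":0,"rz":0,"jaw":0},{"x":0.21,"y":-0.76,"z":0,"rx":0,"ry":0,"rz":0,"jaw":0},{"x":0.21,"y":-0.76,"z":0,"rx":0,"ry":0,"rz":0,"jaw":0},{"x":0.21,"y":-0.76,"z":0,"rx":0,"ry":0,"rz":0,"jaw":0},{"x":0.21,"y":-0.76,"z":0,"rx":0,"ry":0,"rz":0,"jaw":0},{"x":0.25,"y":-0.78,"z":0,"rx":0,"ry":0,"rz":0,"jaw":0},{"x":0,"y":0,"z":0,"rx":0,"ry":0,"rz":0,"jaw":0}]'
python3 look.py w4.png
```

```text
t: 8.47
position: [0.4389, 0.0397, 0.1761]
orientation: [-0.001, 0.944, 0.331, -0.001]
wrist_force: [-1.3, 0.4, -1.7]
gripper_width: 0.0199
grip_force: 29.8
[0.4412 0.0369 0.1764] [0.0002 0.9436 0.3311 0.0002] [ 0.5409 -0.4684 -2.0454] [-0.1693  0.1194  1.8692 -0.0003  1.1525  0.7267]
shaft wrist [313.1, 259.2] 0.75 [0.413  0.0248 0.012 ]
shaft side [280.9, 182.6] 0.88 [0.4179 0.2688 0.012 ]
  tri [0.4374 0.042  0.1061] [np.float64(0.0011077684371308416), np.float64(0.0011077684371308516)]
shaft_grip wrist [315.2, 303.0] 0.93 [0.405  0.0155 0.078 ]
shaft_grip side [281.4, 152.6] 0.69 [0.4171 0.3189 0.078 ]
  tri [0.4402 0.0417 0.1751] [np.float64(0.00146468887639111), np.float64(0.0014646888763910294)]
stand side [319.1, 273.2] 0.57 [ 0.525  -0.1577  0.    ]
nest wrist [320.8, 137.4] 0.64 [0.4975 0.084  0.    ]
nest side [308.9, 218.5] 0.7 [0.4978 0.0804 0.    ]
  tri [ 0.4976  0.0841 -0.0018] [np.float64(6.894101258009325e-05), np.float64(6.894101258006105e-05)]
hub_mouth wrist [322.2, 135.7] 0.9 [0.4972 0.0834 0.072 ]
hub_mouth side [306.8, 187.9] 0.76 [0.493  0.0932 0.072 ]
  tri [0.4952 0.0833 0.0763] [np.float64(0.001862706850588396), np.float64(0.001862706850588416)]
```

View pics/w4.png

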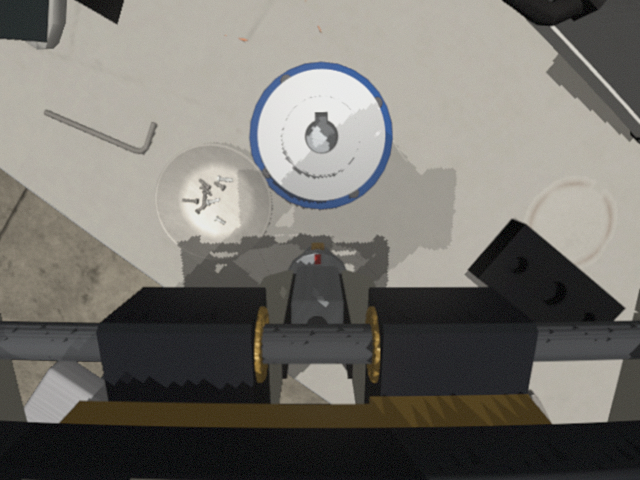

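The hub bore is at (321, 135) with its keyway at (321, 116), close to tool +x. The shaft is held with its key and red mark forward at (317, 255).

```bash
python3 -c "
import cv2,numpy as np
a=cv2.imread('pics/w4.png')
c=lambda x,y,w:cv2.resize(a[y:y+w,x:x+w],(400,400),interpolation=cv2.INTER_CUBIC)
cv2.imwrite('pics/c4.png',np.hstack([c(296,105,50),c(280,230,80)]))"
```

```text
(no output)
```

View pics/c4.png

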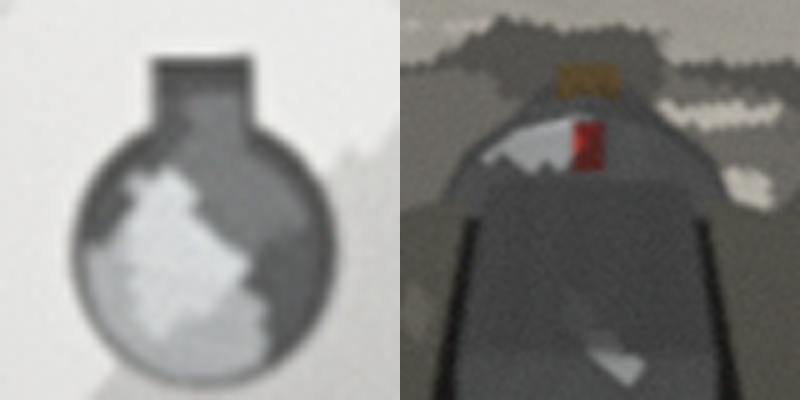

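Crop: the bore centre is at (205,254) with radius 131, and the keyway end runs from (152,60) to (253,60). The brass key is centred at (589,80) in the right half.

```bash
python3 - <<'E'
from h import *
np.set_printoptions(precision=4,suppress=True)
im=get_image("wrist");o=get_obs()
q=o["orientation"];T=Rn.from_quat([q[1],q[2],q[3],q[0]]).as_matrix()
yaw=np.degrees(np.arctan2(T[1,0],T[0,0]))
A=lambda x,y:(296+x/8-.5,105+y/8-.5);B=lambda x,y:(280+(x-400)/5-.5,230+y/5-.5)
h=plane(*ray(im,A(205,254)),.072)
for p in((74,254),(336,254),(205,385)):print(np.linalg.norm(plane(*ray(im,A(*p)),.072)-h))
k=plane(*ray(im,A(202.5,60)),.072)-h;print("hub",h,np.linalg.norm(k),"keyway",np.degrees(np.arctan2(k[1],k[0])),"yaw",yaw)
p=o["position"]
# key top front face z = tip+34mm, radius 14; tip= TCP-67mm
for kz in(.034,.014):
  X=plane(*ray(im,B(589,65 if kz==.014 else 98)),p[2]-.068+kz);print("key in tool",T.T@(X-p))
X=plane(*ray(im,B(589,146)),p[2]-.068+.042);print("mark in tool",T.T@(X-p))
for xy in((557,80),(621,80)):print(T.T@(plane(*ray(im,B(*xy)),p[2]-.068+.02)-p))
print(p,T.T@(h-p)/.03, T.T@(h-p))
E
```

```text
0.01065862177863996
0.01066110819031446
0.01044892693090324
hub [0.4994 0.0797 0.072 ] 0.015157889193767005 keyway 39.42701081265149 yaw 38.515929089178975
key in tool [ 0.0157 -0.0007  0.034 ]
key in tool [ 0.014  -0.0006  0.054 ]
mark in tool [ 0.0131 -0.0007  0.026 ]
[ 0.0139 -0.0041  0.048 ]
[0.0139 0.0028 0.048 ]
[0.4415 0.0361 0.1759] [2.4176 0.0652 3.462 ] [0.0725 0.002  0.1039]
```

```bash
python3 -m creep '[{"x":0.3,"y":0.01,"z":0,"rx":0,"ry":0,"rz":-0.015,"jaw":0},{"x":0.6,"y":0.02,"z":0,"rx":0,"ry":0,"rz":0,"jaw":0},{"x":0.6,"y":0.02,"z":0.2,"rx":0,"ry":0,"rz":0,"jaw":0},{"x":0.6,"y":0.01,"z":0.3,"rx":0,"ry":0,"rz":0,"jaw":0},{"x":0.3,"y":0.01,"z":0.3,"rx":0,"ry":0,"rz":0,"jaw":0},{"x":0,"y":0,"z":0.2,"rx":0,"ry":0,"rz":0,"jaw":0},{"x":0,"y":0,"z":0,"rx":0,"ry":0,"rz":0,"jaw":0},{"x":0,"y":0,"z":0,"rx":0,"ry":0,"rz":0,"jaw":0},{"x":0,"y":0,"z":0,"rx":0,"ry":0,"rz":0,"jaw":0}]'
cat > st.py <<'E'
from h import *
np.set_printoptions(precision=4,suppress=True)
P=[];F=[];M=[]
for _ in range(4):
    get_image("wrist");o=get_obs();P.append(o["position"]);F.append(o["wrist_force"]);M.append(o["moment"])
print(o["t"],np.mean(P,0),np.mean(F,0),np.mean(M,0),o["gripper_width"],o["orientation"])
E
python3 st.py
```

```text
t: 9.87
position: [0.498, 0.08, 0.1461]
orientation: [0.0, 0.941, 0.337, -0.0]
wrist_force: [0.4, 0.8, -2.6]
gripper_width: 0.0199
grip_force: 29.8
10.0667 [0.4984 0.0799 0.1465] [-0.0407 -0.2046 -2.2037] [-0.0294  0.0003  0.0155] 0.0197571543523699 [0.0002 0.9415 0.3369 0.0005]
```

```bash
python3 -m creep '[{"x":0,"y":0,"z":0.1,"rx":0,"ry":0,"rz":0,"jaw":0},{"x":0,"y":0,"z":0.1,"rx":0,"ry":0,"rz":0,"jaw":0},{"x":0,"y":0,"z":0.1,"rx":0,"ry":0,"rz":0,"jaw":0},{"x":0,"y":0,"z":0.07,"rx":0,"ry":0,"rz":0,"jaw":0},{"x":0,"y":0,"z":0,"rx":0,"ry":0,"rz":0,"jaw":0},{"x":0,"y":0,"z":0,"rx":0,"ry":0,"rz":0,"jaw":0}]'; python3 st.py
```

```text
t: 10.57
position: [0.4984, 0.0806, 0.1351]
orientation: [-0.0, 0.941, 0.337, 0.0]
wrist_force: [-2.3, 1.3, 4.0]
gripper_width: 0.0198
grip_force: 29.8
10.7667 [0.4984 0.0806 0.1351] [-1.7263  2.1521  4.3958] [0.5059 0.4279 0.0178] 0.01967202779042322 [-0.0002  0.9414  0.3372  0.0001]
```

```bash
python3 -m creep '[{"x":0,"y":-0.03,"z":0,"rx":0,"ry":0,"rz":0,"jaw":0},{"x":0,"y":-0.03,"z":0,"rx":0,"ry":0,"rz":0,"jaw":0},{"x":0,"y":0,"z":0,"rx":0,"ry":0,"rz":0,"jaw":0},{"x":0,"y":0,"z":0,"rx":0,"ry":0,"rz":0,"jaw":0}]'; python3 st.py
```

```text
t: 11.1
position: [0.4972, 0.0818, 0.1344]
orientation: [-0.0, 0.941, 0.337, -0.0]
wrist_force: [0.6, 1.8, -0.7]
gripper_width: 0.0196
grip_force: 29.8
11.3 [0.4972 0.0818 0.1344] [-0.0828  2.1099 -1.1557] [0.4585 0.0096 0.0076] 0.019903785832302984 [-0.0002  0.9415  0.3371 -0.0002]
```

```bash
python3 -m creep '[{"x":0.02,"y":-0.02,"z":0,"rx":0,"ry":0,"rz":0,"jaw":0},{"x":0,"y":0,"z":0.07,"rx":0,"ry":0,"rz":0,"jaw":0},{"x":0,"y":0,"z":0.07,"rx":0,"ry":0,"rz":0,"jaw":0},{"x":0,"y":0,"z":0.06,"rx":0,"ry":0,"rz":0,"jaw":0},{"x":0,"y":0,"z":0,"rx":0,"ry":0,"rz":0,"jaw":0},{"x":0,"y":0,"z":0,"rx":0,"ry":0,"rz":0,"jaw":0}]'; python3 st.py
```

```text
t: 11.8
position: [0.4974, 0.0824, 0.1286]
orientation: [0.0, 0.941, 0.337, -0.0]
wrist_force: [0.7, 0.0, -2.3]
gripper_width: 0.0199
grip_force: 29.8
12.0 [0.4975 0.0825 0.1288] [-0.6232  0.0899 -1.9707] [-0.0361 -0.0183 -0.0225] 0.020029055378430805 [0.     0.9415 0.3371 0.0001]
```

Free in the bore. Next is a light push at the key level.

```bash
python3 -m creep '[{"x":0,"y":0,"z":0.06,"rx":0,"ry":0,"rz":0,"jaw":0},{"x":0,"y":0,"z":0.06,"rx":0,"ry":0,"rz":0,"jaw":0},{"x":0,"y":0,"z":0.04,"rx":0,"ry":0,"rz":0,"jaw":0},{"x":0,"y":0,"z":0,"rx":0,"ry":0,"rz":0,"jaw":0},{"x":0,"y":0,"z":0,"rx":0,"ry":0,"rz":0,"jaw":0}]'; python3 st.py
```

```text
t: 12.42
position: [0.4972, 0.0826, 0.1238]
orientation: [-0.0, 0.941, 0.337, -0.0]
wrist_force: [-0.0, 0.8, -2.6]
gripper_width: 0.0195
grip_force: 29.8
12.6167 [0.4973 0.0826 0.1239] [-0.5859  0.1    -2.0291] [ 0.0541  0.0899 -0.0094] 0.019696742559848813 [-0.0001  0.9414  0.3372 -0.0002]
```

```bash
python3 -m creep '[{"x":0,"y":0,"z":0.06,"rx":0,"ry":0,"rz":0,"jaw":0},{"x":0,"y":0,"z":0.06,"rx":0,"ry":0,"rz":0,"jaw":0},{"x":0,"y":0,"z":0.06,"rx":0,"ry":0,"rz":0,"jaw":0},{"x":0,"y":0,"z":0,"rx":0,"ry":0,"rz":0,"jaw":0},{"x":0,"y":0,"z":0,"rx":0,"ry":0,"rz":0,"jaw":0}]'; python3 st.py
```

```text
t: 13.03
position: [0.4972, 0.0826, 0.1184]
orientation: [-0.0, 0.941, 0.337, -0.0]
wrist_force: [-1.8, 1.3, -2.1]
gripper_width: 0.0199
grip_force: 29.8
13.2333 [0.4973 0.0826 0.1185] [-0.8139  0.6264 -2.9522] [0.1968 0.1615 0.0179] 0.019895077199776144 [-0.0001  0.9414  0.3372 -0.0002]
```

```bash
python3 -m creep '[{"x":0,"y":-0.015,"z":0.06,"rx":0,"ry":0,"rz":0,"jaw":0},{"x":0,"y":0,"z":0.07,"rx":0,"ry":0,"rz":0,"jaw":0},{"x":0,"y":0,"z":0.07,"rx":0,"ry":0,"rz":0,"jaw":0},{"x":0,"y":0,"z":0.07,"rx":0,"ry":0,"rz":0,"jaw":0},{"x":0,"y":0,"z":0.07,"rx":0,"ry":0,"rz":0,"jaw":0},{"x":0,"y":0,"z":0,"rx":0,"ry":0,"rz":0,"jaw":0},{"x":0,"y":0,"z":0,"rx":0,"ry":0,"rz":0,"jaw":0}]'; python3 st.py
```

```text
t: 13.82
position: [0.4972, 0.0828, 0.1083]
orientation: [0.0, 0.941, 0.337, -0.0]
wrist_force: [1.4, -0.4, -1.0]
gripper_width: 0.0194
grip_force: 29.8
14.0167 [0.4973 0.0828 0.1085] [-0.4026 -0.3142 -1.5563] [-0.0361 -0.0227  0.0038] 0.01998709879387455 [0.0001 0.9415 0.3372 0.0001]
```

```bash
python3 -m creep '[{"x":0,"y":0,"z":0.06,"rx":0,"ry":0,"rz":0,"jaw":0},{"x":0,"y":0,"z":0.06,"rx":0,"ry":0,"rz":0,"jaw":0},{"x":0,"y":0,"z":0.06,"rx":0,"ry":0,"rz":0,"jaw":0},{"x":0,"y":0,"z":0.06,"rx":0,"ry":0,"rz":0,"jaw":0},{"x":0,"y":0,"z":0.06,"rx":0,"ry":0,"rz":0,"jaw":0},{"x":0,"y":0,"z":0,"rx":0,"ry":0,"rz":0,"jaw":0},{"x":0,"y":0,"z":0,"rx":0,"ry":0,"rz":0,"jaw":0}]'; python3 st.py
```

```text
t: 14.6
position: [0.4975, 0.0829, 0.1002]
orientation: [0.0, 0.941, 0.337, 0.0]
wrist_force: [-2.0, 0.7, 7.6]
gripper_width: 0.02
grip_force: 29.8
14.8 [0.4975 0.0829 0.1003] [-1.7717  0.4353  8.0195] [0.0339 0.5225 0.0194] 0.019611209648269696 [0.0002 0.9414 0.3372 0.0005]
```

```bash
python3 -m creep '[{"x":0,"y":0,"z":0.04,"rx":0,"ry":0,"rz":0,"jaw":0},{"x":0,"y":0,"z":0.04,"rx":0,"ry":0,"rz":0,"jaw":0},{"x":0,"y":0,"z":0.02,"rx":0,"ry":0,"rz":0,"jaw":0},{"x":0,"y":0,"z":0,"rx":0,"ry":0,"rz":0,"jaw":0},{"x":0,"y":0,"z":0,"rx":0,"ry":0,"rz":0,"jaw":0}]'; python3 st.py
```

```text
t: 15.22
position: [0.4975, 0.083, 0.0978]
orientation: [0.0, 0.941, 0.337, 0.001]
wrist_force: [-2.5, -0.1, 11.7]
gripper_width: 0.0196
grip_force: 29.8
15.4167 [0.4975 0.0829 0.0978] [-3.6905 -0.2505 12.3943] [0.0479 0.8058 0.0032] 0.019689380049223167 [0.0003 0.9414 0.3372 0.0006]
```

```bash
python3 -m creep '[{"x":-0.013,"y":-0.01,"z":0.02,"rx":0,"ry":0,"rz":0,"jaw":0},{"x":0,"y":0,"z":0.02,"rx":0,"ry":0,"rz":0,"jaw":0},{"x":0,"y":0,"z":0,"rx":0,"ry":0,"rz":0,"jaw":0},{"x":0,"y":0,"z":0,"rx":0,"ry":0,"rz":0,"jaw":0}]'; python3 st.py
```

```text
t: 15.75
position: [0.4976, 0.083, 0.0977]
orientation: [0.001, 0.941, 0.337, 0.001]
wrist_force: [-4.8, 0.6, 19.7]
gripper_width: 0.0196
grip_force: 29.9
15.95 [0.4976 0.083  0.0977] [-5.0792  0.7108 20.1472] [ 0.1072  1.164  -0.0632] 0.01971119644570237 [0.0006 0.9414 0.3372 0.0014]
```

The force has gone up to about 22 N with no further travel, and TCP z is 0.0977 against the predicted 0.098, so it has bottomed. One confirming picture from the side.

```bash
python3 -c "
from h import *
a=get_image('side')['pixels'][120:300,210:430,::-1]
cv2.imwrite('pics/f.png',cv2.resize(a,(730,600),interpolation=cv2.INTER_CUBIC))"; python3 st.py
```

```text
16.2 [0.4976 0.083  0.0977] [-4.7597 -0.0218 19.876 ] [ 0.0878  1.1444 -0.0269] 0.020109313389250344 [0.0006 0.9414 0.3372 0.0014]
```

View pics/f.png

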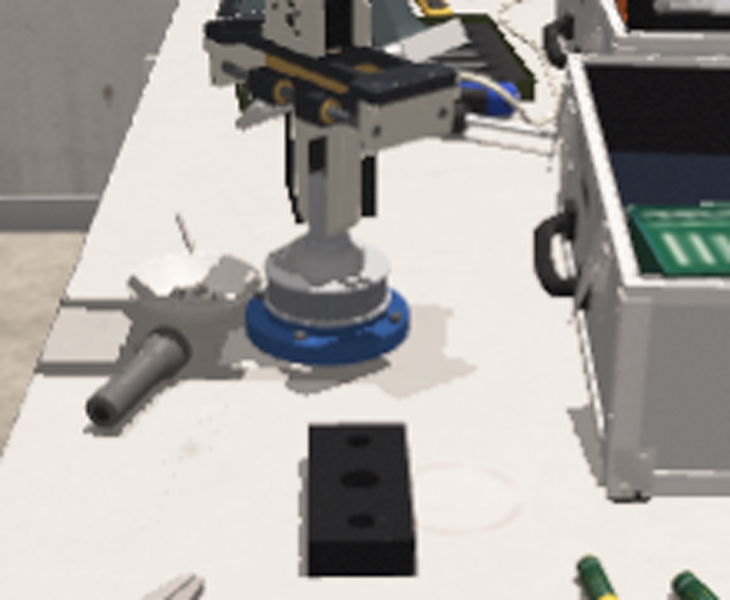

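The stand is empty, the collar is down on the hub at (335, 245), the pulley is low on the nest, and the fingers are clear of it. The bystanders have not moved.

```bash
python3 -c "
from bench import *
print(job_done())"
```

```text
the job is handed in; nothing more can be done
None
```

The job is handed in at about 16 s: the key is in the keyway, the collar sits on the hub, and the pulley is pressed to its stop, with the arm still gripping the shaft and holding it down at about 22 N.

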